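# Refit the filter cover of the nail desk's dust extractor and hold it down

### The job

The dust extractor on the nail desk has just been emptied: first push its lilac dust door shut until it clicks home on its catch, then take the loose filter cover by its handle, slide it over the two locating pins on top of the extractor until it drops on, and press it flush against the springy filter without ramming it. Finish while still holding the cover pressed fully down (do not let go: I will do up its thumbscrews), and leave the jars, bottles, brush cup and buffer where they stand.

Things in the scene. Friction and masses are not known exactly. Their poses are not given: they have to be found in the camera images.
- seat (a point): Fixed dust extractor: off-white box 170 (x) x 270 (y) x 95 mm high, grey top deck. Point: middle of the deck, 95 mm above the table. x points level from its door side (front, facing the robot) to its back, y to its left, z up. The cover belongs centred here, its long side along y (either way round); when it is flush its handle bar's centre is 48 mm above this point.
- pin_left (a point): Foot, at deck height, of the left steel locating pin: x = 0, y = +85 mm from the seat point. Diameter 10 mm for the lower 8 mm, then tapering to 6 mm at the top, 14 mm above the deck. Same axes as seat.
- pin_right (a point): Foot of the right locating pin, the same as the left one, at x = 0, y = -85 mm from the seat point.
- filter (a joint): How far the pleated filter in its black rubber frame (104 x 138 mm, between the pins) is pressed down, m. It rides on springs: at 0 its top is 6 mm above the deck; with the cover flush it reads 0.006. The springs push up with about 6 N at 0 and 11 N at 0.006, so a cover that is let go rises again.
- cover_grip (a point): Loose filter cover: off-white plate 130 (x) x 210 (y) x 18 mm with dark slots, 0.3 kg, right way up on the table. Point: centre of its grey handle's bar (16 mm wide in x, 90 long in y, 16 high, 22 mm clear of the plate, a post at each end), 48 mm above the underside, 30 mm above the plate's top. x across the bar, y along it, z up. Two 7 mm high screw heads in opposite corners.
- socket_a (a point): Mouth, in the cover's underside, of a blind round socket for a pin: diameter 14 mm, 15.5 mm deep, at x = 0, y = +85 mm from the cover's centre, 48 mm below the bar's centre. Not visible from above. Same axes as cover_grip. The cover is the same when turned half round.
- socket_b (a point): Mouth of the cover's other socket, the same, at x = 0, y = -85 mm.
- dust_door (a joint): Opening angle of the lilac dust door in the extractor's front, rad: 0 = shut flush, positive = swung out towards the robot. It stays where it is left. The ball catch resists from about 0.09 rad, needs 5 to 8 N near the free edge, and from below about 0.035 rad pulls the door shut and keeps it there.
- door_hinge (a point): Point on the door's upright hinge axis, in the plane of its outer face, 62 mm above the table; x = -85, y = +70.5 mm from the seat point in the seat's axes (the hinge is at the extractor's left). The point turns with the door: its -x axis is the door's outward normal, its -y axis runs along the door from hinge to free edge.
- door_push (a point): Point on the door's outer face, 115 mm from the hinge axis, 62 mm above the table: a good place to push. The door is 136 mm wide, 66 mm high (15 to 82 mm above the table), 10 mm thick, with a flat front. Same axes as door_hinge.
- gel_jar_mid (a point): Centre of a small pink jar with white lid, diameter 48, height 42 mm. Leave alone.
- polish_red_mid (a point): Centre of a red nail polish bottle with black cap, diameter 28, height 74 mm. Leave alone.
- polish_plum_mid (a point): Centre of a plum nail polish bottle with black cap, diameter 28, height 74 mm. Leave alone.
- spray_mid (a point): Centre of a blue spray bottle, diameter 42, height 155 mm. Leave alone.
- remover_mid (a point): Centre of a whitish remover dispenser bottle, diameter 60, height 113 mm. Leave alone.
- brush_cup_mid (a point): Centre of a wire-mesh brush cup, diameter 72, height 95 mm, brushes sticking up to 175 mm. Leave alone.
- buffer_mid (a point): Centre of a white nail buffer block 26 x 95 x 26 mm lying on the table. Leave alone.

How it is judged:
By the outcome, as a careful person would: the job done as asked, in the order asked, and still so for the second after the job is handed in, while the arm keeps its last pose, push and grip.
It also fails if it takes over 61 s, if anything falls off the work surface, if the arm or the gripper's body presses on something with over 40 N, if the wrist force passes 120 N, or if a joint passes its speed limit or range.

### The arm

A 6-joint arm with a two-finger parallel gripper is mounted at the origin on the work surface. World frame = base frame: x ahead of the robot, y to its left, z up, the work surface at z = 0. Lengths are in m, angles in degrees, forces in N, time in s.
With the tool pointing down it reaches from about 0.4 to 0.825 m from the base axis. Payload 7 kg.
Tool frame: the origin (TCP) lies at the very end of the fingers, on their centre line; the grasp point (between the pads) lies 19 mm behind it; x points along the fingers, z is the direction in which the jaws open and shut, and the axes are right-handed (so a half turn about x gives the same grasp; the last joint's range is limited). The gripper opens to 88 mm and grips with 3 to 60 N. Pads are 19 mm wide; open, the fingers measure 130 mm over their backs; the gripper's body (78 mm by 193 mm) begins 47 mm behind the grasp point.
Start: joints at [91.392, 20.546, 0.682, 0, -70.136, -16.507], TCP at [0.176, 0.652, 0.227] pointing down, gripper open.
Joint ranges: [-176.03, 176.03], [-82.01, 121.73], [-58.28, 71.71], [-173.87, 95.51], [-174.79, -0.11], [-173.66, 173.66]. Speed limits (degrees/s): [136.94, 136.94, 172.46, 180, 180, 180].

### API

Orientations are given as [roll, pitch, yaw] about the fixed x, y, z axes, in that order (R = Rz(yaw) Ry(pitch) Rx(roll)).
In Python, from plant import sensors, cams, workorder gives the robot as it stands. The module is installed in compiled form; this text tells all that it offers.
- The arm moves only by the shell command python3 -m handwheel 'ROWS' [OPENING] [FORCE]. ROWS is JSON, one flat list of numbers, 4 for each row, row after row: the shift along the tool's x, y, z in cm, then the turn about the tool's x in degrees. A call has exactly 10 rows; each row is the pose to reach, as a shift and turn from the pose commanded when the call began, along the tool's axes at that moment; what a row does not reach only later rows make up. A row lasts 1/8 s, in which the tool goes at most 62.5 mm and 10.7 degrees, less where a joint would pass 70% of its speed; a pose out of reach is approached as far as the arm can. A call with a gripper value outside its range is refused whole. OPENING is the finger opening in cm, from 0 to 8.76, set as the call begins (- or left out, the last holds). The fingers move at their own pace and stop on an object; FORCE is the grip in N (left out, the last holds). Time passes only in rows, so rows that repeat a pose let the fingers close, or fill a call up. It gives the time, the measured TCP pose, the force and the opening at its end, in the units of the state.
- sensors.get_state(): the state, without advancing time (a new reading comes with each control period).
- cams.capture(name): name is "side" or "top" or "wrist"; returns a dict with "image" (420x560x3 uint8, red, green, blue), "fov_y" (degrees; the focal length in pixels is half the picture's height over the tangent of half this angle, whatever the lens; pixels are square), "cx", "cy" (the principal point, pixels), "xyz" and "rotation" of the camera in the world. Camera axes: x right, y down, z forward; pixel columns grow to the right and rows downward; lengths in m; the calibration is good to about 2 mm. A picture is of the moment at which its call begins. There is no depth.
- workorder.close_job(): hands the job in, once; it reports no verdict.
The state is a dict: "time_s": time; "joints": joint angles; "qd": joint speeds; "joint_torque": joint torques, N m; "tcp_pos": TCP position; "eef_rot": TCP orientation; "contact_force": force on the tool from outside, world axes, zero at the start; "moment": the same for the moment, N m; "gripper_width": finger opening in m.
Only numpy, scipy, OpenCV 4.12 (cv2) and the standard library are available. Lean on these libraries where they do the work, as an engineer would, in place of code of your own. Each camera call takes 0.05 s, during which the arm holds its last target.

## Working session

There is one attempt and no reset: what is moved stays moved. The work goes in short steps, Python scripts to look and compute and a shell command to move; the robot and the scene stay as the last step left them, time stands still between calls to the robot, and variables do not carry over. Pictures are saved under pics/ and viewed, and the job is handed in when it is done.

```bash
mkdir -p pics; ls
python3 - <<'E'
from plant import sensors,cams
import cv2
s=sensors.get_state()
for k,v in s.items(): print(k,v)
for n in("side","top","wrist"):
    c=cams.capture(n); cv2.imwrite(f"pics/{n}0.png",c["image"][:,:,::-1])
    print(n,{k:v for k,v in c.items() if k!="image"})
E
```

```text
pics
time_s 0.0
joints [ 9.13927040e+01  2.05916694e+01  6.35495172e-01 -2.04509146e-02
 -7.01349463e+01 -1.65064395e+01]
qd [-0.0368246  -0.10501096 -0.06618    -0.00753541  0.02283808 -0.087199  ]
joint_torque [ 3.65491906e-04 -5.82710230e+01  2.93077809e+01  6.99805051e+00
  7.07758343e-03 -1.36320973e-04]
tcp_pos [0.17589791 0.65119168 0.22563207]
eef_rot [   4.59405362   89.90687276 -100.52664657]
contact_force [-0.32237944 -0.20935065 -0.30105264]
moment [-0.0366881   0.02242658 -0.00141484]
gripper_width 0.08768642425685817
side {'fov_y': 54.756711047262954, 'cx': 274.83626445650975, 'cy': 207.54156874013265, 'xyz': array([0.05875886, 0.57526989, 0.78402923]), 'rotation': array([-130.51173734,    0.15069301, -139.14853089])}
top {'fov_y': 51.59801031558212, 'cx': 280.3964501466558, 'cy': 207.12542546116615, 'xyz': array([ 0.35216784, -0.00385412,  1.36866256]), 'rotation': array([-1.68768278e+02,  3.29917401e-02, -8.93072319e+01])}
wrist {'fov_y': 58.90725425414795, 'cx': 286.6774649862409, 'cy': 212.04428259429596, 'xyz': array([0.24941006, 0.63105298, 0.38363086]), 'rotation': array([ 1.63423553e+02, -6.38309710e-02, -1.05089043e+02])}
```

View pics/side0.png

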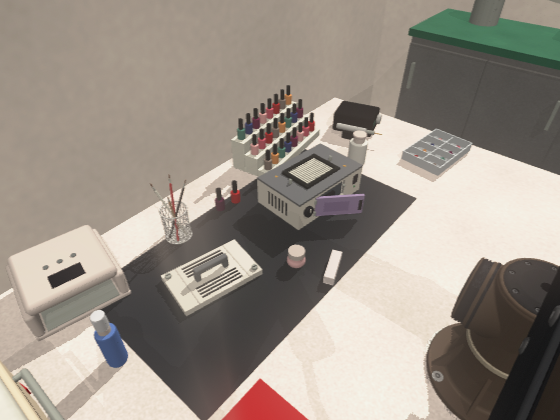

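View pics/top0.png

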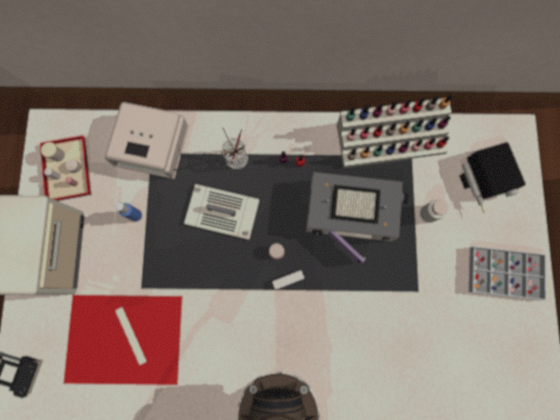

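View pics/wrist0.png

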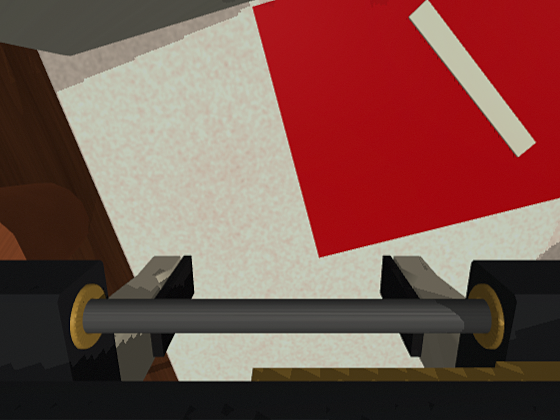

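```bash
cat > h.py <<'E'
import numpy as np, cv2
from scipy.spatial.transform import Rotation as R
from plant import sensors,cams
def rot(e): return R.from_euler('xyz',e,degrees=True).as_matrix()
def f(c): return c["image"].shape[0]/2/np.tan(np.radians(c["fov_y"]/2))
def ray(c,u,v):
    d=rot(c["rotation"])@np.array([(u-c["cx"])/f(c),(v-c["cy"])/f(c),1.]); return np.array(c["xyz"]),d/np.linalg.norm(d)
def onz(c,u,v,z):
    o,d=ray(c,u,v); return o+d*(z-o[2])/d[2]
def proj(c,p):
    q=rot(c["rotation"]).T@(np.array(p)-c["xyz"]); return q[:2]/q[2]*f(c)+[c["cx"],c["cy"]]
def tri(c1,p1,c2,p2):
    o1,d1=ray(c1,*p1);o2,d2=ray(c2,*p2)
    t=np.linalg.lstsq(np.stack([d1,-d2],1),o2-o1,rcond=None)[0]
    a,b=o1+t[0]*d1,o2+t[1]*d2; return (a+b)/2,np.linalg.norm(a-b)
def tool(p=None,ang=0):
    s=sensors.get_state(); M=rot(s["eef_rot"])
    return s,M
E
python3 - <<'E'
from h import *
s,M=tool(); print(np.round(M,3))
t=cams.capture("top"); d=cams.capture("side")
import pickle; pickle.dump((t,d),open("td.pkl","wb"))
def big(c,x0,y0,x1,y1,k,n): cv2.imwrite(n,cv2.resize(c["image"][y0:y1,x0:x1,::-1],None,fx=k,fy=k,interpolation=cv2.INTER_CUBIC))
big(t,170,140,450,300,2.85,"pics/t1.png"); big(d,150,130,390,310,3.3,"pics/s1.png")
for n,p in dict(gripper=s["tcp_pos"],base=[0,0,0]).items(): print(n,proj(t,p),proj(d,p))
E
```

```text
[[-0.     0.965 -0.261]
 [-0.001 -0.261 -0.965]
 [-1.     0.     0.001]]
gripper [ 18.34770104 361.88457939] [127.73905041 650.51799044]
base [277.89886118 415.81257104] [486.44558559 376.47853334]
```

View pics/t1.png

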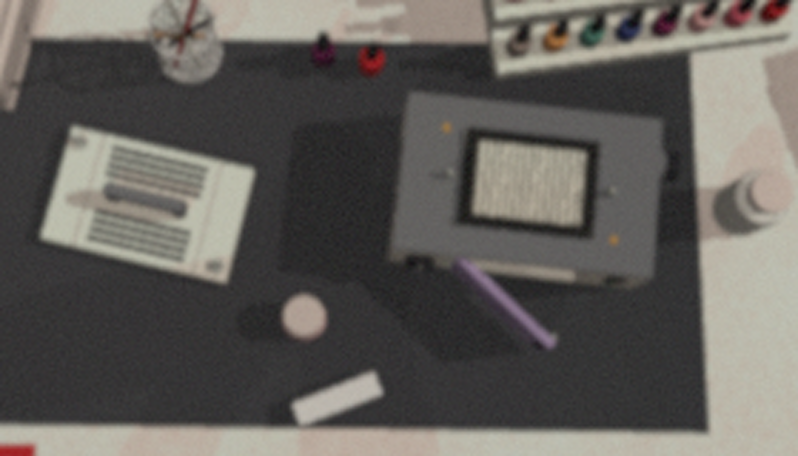

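View pics/s1.png

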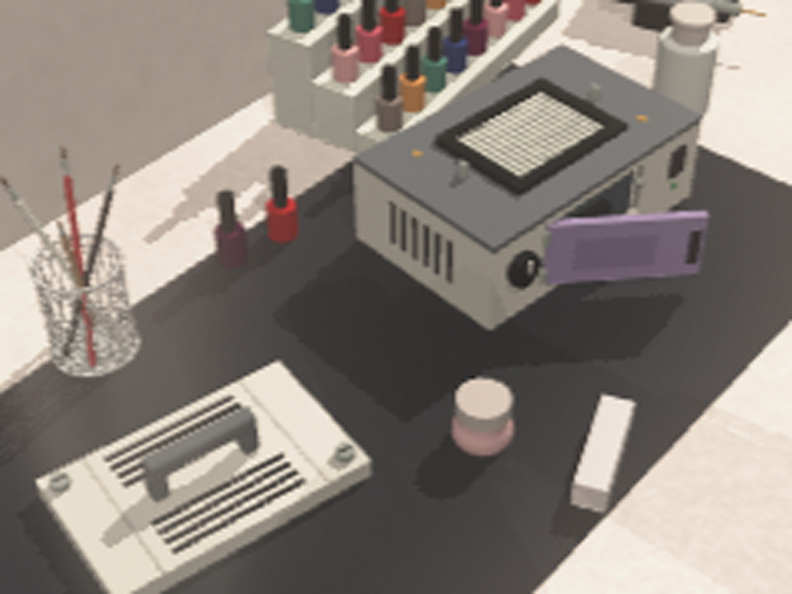

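The top crop shows the extractor deck with its filter (centre about (533,183)), the pins at (449,174) and (612,190), the open lilac door from (462,265) to (550,343), and the cover's handle from (106,192) to (186,208). The side crop shows the same things: pins at (461,170) and (594,95), and the handle bar from (145,472) to (258,420).

Run:
```python
from h import *
import pickle; t,d=pickle.load(open("td.pkl","rb"))
T=lambda u,v:(170+(u+.5)/2.85-.5,140+(v+.5)/2.85-.5)
S=lambda u,v:(150+(u+.5)/3.3-.5,130+(v+.5)/3.3-.5)
print("deck corners top"); P=[onz(t,*T(*q),.095) for q in[(408,93),(663,120),(652,276),(390,260)]]
print(np.round(P,3),np.mean(P,0)); print([np.linalg.norm(P[i]-P[i-1]).round(3) for i in range(4)])
print("deck corners side"); Q=[onz(d,*S(*q),.095) for q in[(356,157),(565,46),(700,120),(493,248)]]
print(np.round(Q,3),np.mean(Q,0)); print([np.linalg.norm(Q[i]-Q[i-1]).round(3) for i in range(4)])
for n,a,b in[("pinL",(449,174),(461,168)),("pinR",(612,190),(594,92))]: print(n,tri(t,T(*a),d,S(*b)))
print("side pins", onz(d,*S(461,178),.095),onz(d,*S(594,102),.095))
print("cover top"); C=[onz(t,*T(*q),.018) for q in[(72,126),(255,168),(229,282),(40,240)]]
print(np.round(C,3),np.mean(C,0),[np.linalg.norm(C[i]-C[i-1]).round(3) for i in range(4)])
C=[onz(d,*S(*q),.018) for q in[(38,484),(280,363),(372,463),(115,592)]]
print("cover side",np.round(C,3),np.mean(C,0),[np.linalg.norm(C[i]-C[i-1]).round(3) for i in range(4)])
print("bar top z.056",onz(t,*T(106,191),.056),onz(t,*T(186,208),.056)); print("bar side",onz(d,*S(145,468),.056),onz(d,*S(255,414),.056))
print("door free edge top", onz(t,*T(551,341),.082),"side",onz(d,*S(708,213),.082), "hinge",onz(t,*T(460,264),.082),onz(d,*S(547,222),.082))
print("jar",onz(t,*T(304,316),.042),"buf",[onz(t,*T(*q),.026).round(3) for q in[(293,404),(376,371)]],"remover",onz(t,*T(768,192),.113))
print("red",onz(t,*T(372,50),.074),"plum",onz(t,*T(322,45),.074),"cup",onz(t,*T(190,25),.095))
```

```text
deck corners top
[[ 0.714 -0.097  0.095]
 [ 0.688 -0.368  0.095]
 [ 0.521 -0.349  0.095]
 [ 0.534 -0.078  0.095]] [ 0.61421147 -0.22309298  0.095     ]
[np.float64(0.181), np.float64(0.272), np.float64(0.168), np.float64(0.271)]
deck corners side
[[ 0.713 -0.102  0.095]
 [ 0.682 -0.368  0.095]
 [ 0.516 -0.345  0.095]
 [ 0.546 -0.084  0.095]] [ 0.61434062 -0.22491785  0.095     ]
[np.float64(0.167), np.float64(0.268), np.float64(0.168), np.float64(0.264)]
pinL (array([ 0.62446636, -0.13884055,  0.10526887]), np.float64(0.000887430146102135))
pinR (array([ 0.60866408, -0.30946001,  0.10324488]), np.float64(0.0019030549288526078))
side pins [ 0.62444092 -0.13845373  0.095     ] [ 0.60494509 -0.30700563  0.095     ]
cover top
[[0.693 0.275 0.018]
 [0.647 0.068 0.018]
 [0.519 0.094 0.018]
 [0.563 0.304 0.018]] [0.60548687 0.18513179 0.018     ] [np.float64(0.133), np.float64(0.212), np.float64(0.131), np.float64(0.214)]
cover side [[0.688 0.273 0.018]
 [0.642 0.068 0.018]
 [0.515 0.098 0.018]
 [0.571 0.297 0.018]] [0.6039884  0.18384623 0.018     ] [np.float64(0.119), np.float64(0.21), np.float64(0.13), np.float64(0.207)]
bar top z.056 [0.61145411 0.2266321  0.056     ] [0.59380404 0.13952704 0.056     ]
bar side [0.61111526 0.22946158 0.056     ] [0.58944619 0.14258807 0.056     ]
door free edge top [ 0.45364004 -0.24551955  0.082     ] side [ 0.44711362 -0.24933307  0.082     ] hinge [ 0.53282865 -0.15222845  0.082     ] [ 0.54240051 -0.15166125  0.082     ]
jar [0.48028385 0.01083732 0.042     ] buf [array([0.388, 0.021, 0.026]), array([ 0.424, -0.067,  0.026])] remover [ 0.60733814 -0.46781576  0.113     ]
red [ 0.76815979 -0.05966197  0.074     ] plum [ 0.77320591 -0.0050553   0.074     ] cup [0.78718954 0.13746916 0.095     ]
```

```bash
cat >> h.py <<'E'
def plan(pts):  # world waypoints -> cumulative tool shifts in cm from present pose
    s,M=tool(); print(s["time_s"],np.round(s["tcp_pos"],4),"zang",np.degrees(np.arctan2(M[1,2],M[0,2])).round(2),"F",np.round(s["contact_force"],1),"w",round(s["gripper_width"],4))
    for p in pts: print(p,np.round(M.T@(np.array(p)-s["tcp_pos"])*100,2))
E
python3 -c "
from h import *
plan([(.30,.50,.23),(.47,.25,.23),(.45,0,.23),(.419,-.222,.23)])"
```

```text
0.25 [0.176  0.6514 0.2261] zang -105.12 F [-1.   0.2  0.2] w 0.0874
(0.3, 0.5, 0.23) [-0.38 15.92 11.38]
(0.47, 0.25, 0.23) [-0.36 38.86 31.08]
(0.45, 0, 0.23) [-0.34 43.45 55.74]
(0.419, -0.222, 0.23) [-0.32 46.24 77.98]
```

```bash
python3 -m handwheel '[0,4.8,3.4,-1, 0,9.6,6.8,-2, 0,14.4,10.2,-3, 0,18.9,14.1,-4, 0,23.5,18,-5, 0,28,22,-6, 0,32.6,26,-7, 0,37,30,-8, 0,38.5,35.8,-9, 0,39.6,41.5,-9]' 0 20; python3 -c "
from h import *
plan([(.45,0,.23),(.419,-.222,.23),(.419,-.222,.055)])"
```

```text
time_s: 1.5
tcp_pos: [0.4501, 0.1457, 0.2264]
eef_rot: [-31.0, 90.0, -127.1]
contact_force: [0.8, -1.5, 0.0]
gripper_width: 0.0009
1.5 [0.4501 0.1457 0.2264] zang -96.14 F [ 0.8 -1.5  0. ] w 0.0009
(0.45, 0, 0.23) [-0.36  1.55 14.49]
(0.419, -0.222, 0.23) [-0.35  0.84 36.89]
(0.419, -0.222, 0.055) [17.15  0.84 36.88]
```

```bash
python3 -m handwheel '[0,0.8,5.5,0, 0,1,11,0, 0,1,16.5,0, 0,1,22,0, 0,0.9,27.5,0, 0,0.8,32.5,0, 0,0.8,36.9,0, 5.8,0.8,36.9,0, 11.6,0.8,36.9,0, 17.1,0.8,36.9,0]'
python3 - <<'E'
from h import *
plan([])
import pickle
c=cams.capture("side"); t=cams.capture("top"); pickle.dump((c,t),open("d2.pkl","wb"))
def big(c,x0,y0,x1,y1,k,n): cv2.imwrite(n,cv2.resize(c["image"][y0:y1,x0:x1,::-1],None,fx=k,fy=k,interpolation=cv2.INTER_CUBIC))
a=cv2.resize(c["image"][130:270,230:430,::-1],None,fx=4,fy=4,interpolation=2)
cv2.imwrite("pics/s2.png",a)
E
```

```text
time_s: 2.75
tcp_pos: [0.4186, -0.2203, 0.0543]
eef_rot: [92.3, 89.9, -3.8]
contact_force: [0.6, -0.2, -1.2]
gripper_width: 0.0005
2.75 [ 0.4186 -0.2203  0.0543] zang -96.15 F [ 0.6 -0.2 -1.2] w 0.0005
```

View pics/s2.png

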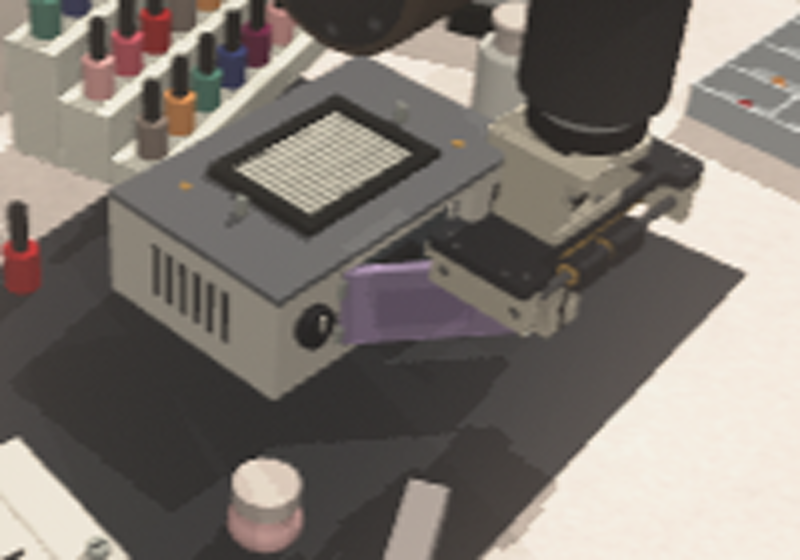

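The side view shows the fingers in front of the free end of the lilac door (door from (345,300) to about (500,300)), and the gripper body clear above the deck. Next I push along tool y.

```bash
python3 -m handwheel '[0,1,0,0, 0,2,0,0, 0,3,0,0, 0,4,0,0, 0,5,0,0, 0,6,0,0, 0,7,0,0, 0,7.7,0,0, 0,8.3,0,0, 0,8.7,0,0]'; python3 -c "
from h import *
plan([(.5186,-.2325,.055)])"
```

```text
time_s: 4.1
tcp_pos: [0.5055, -0.2293, 0.0555]
eef_rot: [-88.6, 90.0, 175.2]
contact_force: [-0.9, -0.6, -0.0]
gripper_width: 0.0005
4.1 [ 0.5055 -0.2293  0.0555] zang -96.11 F [-0.9 -0.6 -0. ] w 0.0005
(0.5186, -0.2325, 0.055) [0.05 1.33 0.18]
```

```bash
python3 -m handwheel '[0,0.2,0,0, 0,0.4,0,0, 0,0.6,0,0, 0,0.8,0,0, 0,0.9,0,0, 0,1,0,0, 0,1.1,0,0, 0,1.2,0,0, 0,1.3,0,0, 0,1.3,0,0]'
python3 - <<'E'
from h import *
plan([])
c=cams.capture("side")
a=cv2.resize(c["image"][130:270,230:430,::-1],None,fx=4,fy=4,interpolation=2)
cv2.imwrite("pics/s3.png",a)
E
```

```text
time_s: 5.35
tcp_pos: [0.5177, -0.2307, 0.0555]
eef_rot: [-87.6, 89.9, 176.3]
contact_force: [-4.6, -0.3, 3.4]
gripper_width: 0.0003
5.35 [ 0.5177 -0.2307  0.0555] zang -96.11 F [-4.6 -0.3  3.4] w 0.0003
```

View pics/s3.png

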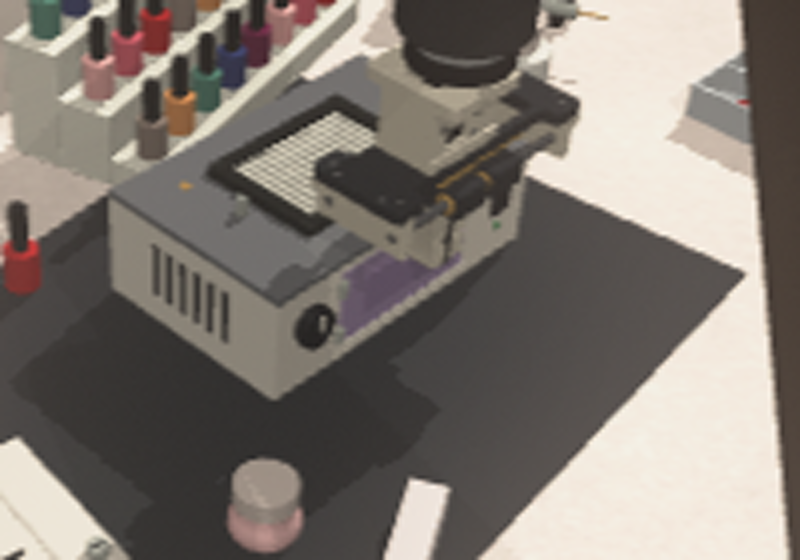

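The door now looks nearly flush, and 4.6 N says it is riding the catch. I'll push on slowly.

```bash
python3 -m handwheel '[0,0.1,0,0, 0,0.2,0,0, 0,0.3,0,0, 0,0.35,0,0, 0,0.4,0,0, 0,0.45,0,0, 0,0.5,0,0, 0,0.5,0,0, 0,0.5,0,0, 0,0.5,0,0]'
```

```text
time_s: 6.65
tcp_pos: [0.5175, -0.2307, 0.0553]
eef_rot: [-92.9, 89.5, 170.9]
contact_force: [-21.5, 4.6, 17.9]
gripper_width: 0.0003
```

```bash
python3 -m handwheel '[0,-0.4,0,0, 0,-2,0,0, 0,-5,0,0, -3,-7,0,0, -9,-7,0,0, -15,-7,0,0, -17,-7,-5,0, -17,-7,-11,0, -17,-7,-17,0, -17,-7,-23,0]' 8.76
python3 - <<'E'
from h import *
plan([(.555,.196,.23),(.605,.185,.16),(.605,.185,.1)])
c=cams.capture("side")
a=cv2.resize(c["image"][130:270,230:430,::-1],None,fx=4,fy=4,interpolation=2)
cv2.imwrite("pics/s4.png",a)
c=cams.capture("wrist"); cv2.imwrite("pics/w4.png",c["image"][:,:,::-1])
E
```

```text
time_s: 7.9
tcp_pos: [0.4782, 0.0072, 0.2262]
eef_rot: [122.7, 89.8, 26.6]
contact_force: [2.3, -0.4, 0.2]
gripper_width: 0.0871
7.9 [0.4782 0.0072 0.2262] zang -96.11 F [ 2.3 -0.4  0.2] w 0.0871
(0.555, 0.196, 0.23) [ -0.34   5.63 -19.6 ]
(0.605, 0.185, 0.16) [  6.68  10.7  -19.02]
(0.605, 0.185, 0.1) [ 12.68  10.68 -19.01]
```

View pics/s4.png

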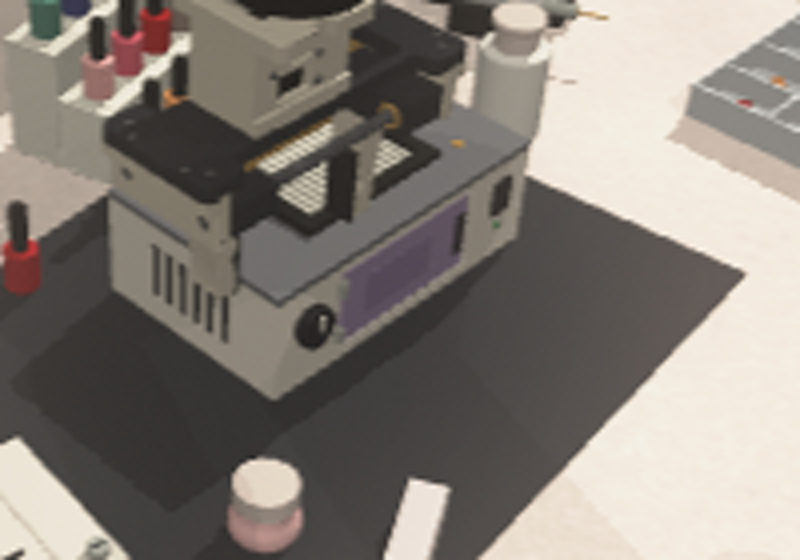

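View pics/w4.png

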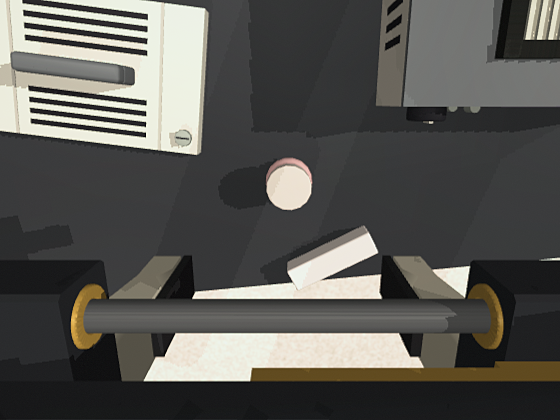

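The door is shut flush: in the side view its lilac panel lies in the front face from (340,300) to (468,225). The wrist view shows the handle at (12..135,55..80) and the extractor at upper right. Next I take one wrist view over the extractor and one over the cover, both in the same tool orientation.

```bash
python3 -m handwheel '[0,0.6,5.5,0, 0,0.6,11,0, 0,0.6,16.5,0, 0,0.6,21,0, 0,0.6,22.8,0, 0,0.6,22.8,0, 0,0.6,22.8,0, 0,0.6,22.8,0, 0,0.6,22.8,0, 0,0.6,22.8,0]'
python3 - <<'E'
from h import *
import pickle
c=cams.capture("wrist"); cv2.imwrite("pics/w5.png",c["image"][:,:,::-1]); s=sensors.get_state(); pickle.dump((c,s),open("w5.pkl","wb"))
plan([(.45,.185,.23)]); print(s["joints"])
E
```

```text
time_s: 9.25
tcp_pos: [0.4599, -0.222, 0.2256]
eef_rot: [84.4, 90.0, -11.7]
contact_force: [0.8, 0.1, -0.1]
gripper_width: 0.0876
9.3 [ 0.4599 -0.2221  0.2256] zang -96.08 F [-0.2  1.   0.6] w 0.0879
(0.45, 0.185, 0.23) [ -0.44  -5.29 -40.37]
[-3.71627032e+00  4.99564870e+00 -1.98021121e+01 -2.38172531e-04
 -6.51908961e+01  8.76396672e+01]
```

View pics/w5.png

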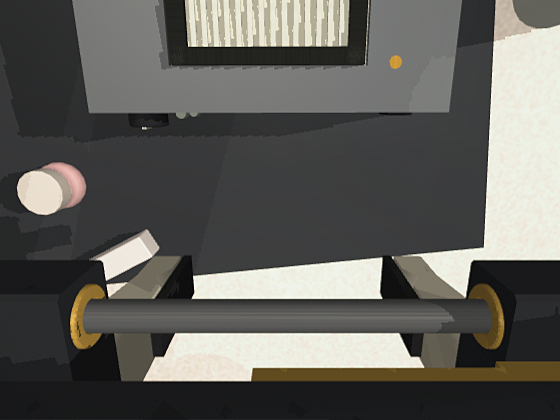

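The deck front edge is at row 112 but the pins are above the top of the picture, so I move 12 cm forward.

```bash
python3 -m handwheel '[0,5,0,0, 0,10,0,0, 0,12,0,0, 0,12,0,0, 0,12,0,0, 0,12,0,0, 0,12,0,0, 0,12,0,0, 0,12,0,0, 0,12,0,0]'
python3 - <<'E'
from h import *
import pickle
c=cams.capture("wrist"); cv2.imwrite("pics/w6.png",c["image"][:,:,::-1]); s=sensors.get_state(); pickle.dump((c,s),open("w6.pkl","wb"))
plan([(.54,.185,.2256)]); print(s["joints"])
cv2.imwrite("pics/w6b.png",cv2.resize(c["image"][:260,:,::-1],None,fx=1.42,fy=1.42,interpolation=2))
E
```

```text
time_s: 10.55
tcp_pos: [0.579, -0.2352, 0.2256]
eef_rot: [101.2, 90.0, 5.0]
contact_force: [0.5, 0.0, 0.0]
gripper_width: 0.0875
10.6 [ 0.579  -0.2352  0.2255] zang -96.12 F [-0.3 -0.1  0.4] w 0.0874
(0.54, 0.185, 0.2256) [-1.000e-02 -8.360e+00 -4.136e+01]
[-4.23420203e+00  1.59205507e+01 -6.09140010e+00 -1.21370596e-03
 -6.79938322e+01  8.81180620e+01]
```

View pics/w6.png

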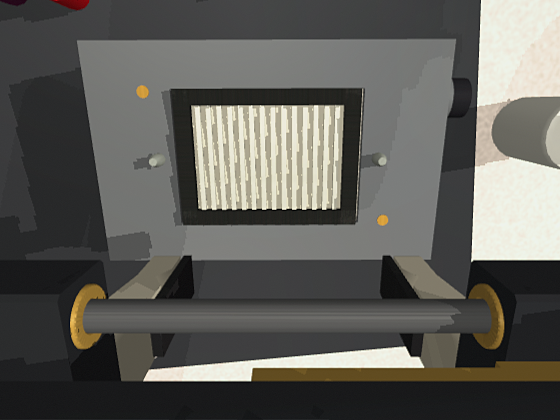

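The wrist view holds the whole deck: back edge from (78,40) to (456,39), pins at about (155,159) and (380,159), filter frame about (171..363, 88..223). Next is the same view over the cover.

```bash
python3 -m handwheel '[0,-1,-6,0, 0,-2.1,-12,0, 0,-3.2,-18,0, 0,-4.3,-24,0, 0,-5.4,-30,0, 0,-6.5,-36,0, 0,-8.4,-41.4,0, 0,-8.4,-41.4,0, 0,-8.4,-41.4,0, 0,-8.4,-41.4,0]'
python3 - <<'E'
from h import *
import pickle
c=cams.capture("wrist"); cv2.imwrite("pics/w7.png",c["image"][:,:,::-1]); s=sensors.get_state(); pickle.dump((c,s),open("w7.pkl","wb"))
plan([]); print(s["joints"])
E
```

```text
time_s: 11.85
tcp_pos: [0.5398, 0.1844, 0.2256]
eef_rot: [8.9, 90.0, -87.3]
contact_force: [-0.0, -0.6, 1.3]
gripper_width: 0.0875
11.9 [0.5399 0.1843 0.2256] zang -96.21 F [-0.4  0.4 -0.5] w 0.0878
[ 3.84951430e+01  1.07941816e+01 -1.28779652e+01  3.40235564e-03
 -6.63312874e+01  4.52975940e+01]
```

View pics/w7.png

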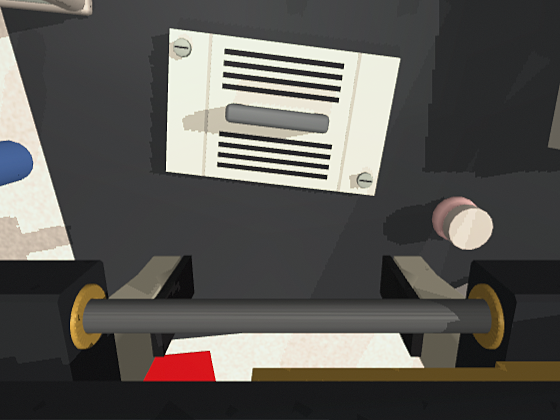

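The cover lies fully in view: plate corners at about (168,29), (400,58), (375,195), (166,172), bar from (225,112) to (329,124). I'll measure these with masks.

Run:
```python
from h import *
import pickle
c7,s7=pickle.load(open("w7.pkl","rb")); c6,s6=pickle.load(open("w6.pkl","rb"))
def biggest(m): 
    return max(cv2.findContours(m.astype(np.uint8),cv2.RETR_EXTERNAL,cv2.CHAIN_APPROX_NONE)[0],key=cv2.contourArea)
def quadlines(cnt,names=None):
    # robust quad: minAreaRect-assigned sides, fit lines
    a=cv2.approxPolyDP(cv2.convexHull(cnt),6,True)[:,0]
    return a
def refine(cnt,a):
    L=[];P=cnt[:,0].astype(float)
    for i in range(4):
        p,q=a[i].astype(float),a[(i+1)%4].astype(float);d=(q-p)/np.linalg.norm(q-p);n=np.array([-d[1],d[0]])
        t=(P-p)@d;e=(P-p)@n;l=np.linalg.norm(q-p)
        k=(abs(e)<4)&(t>.1*l)&(t<.9*l)
        v=cv2.fitLine(P[k].astype(np.float32),cv2.DIST_HUBER,0,.01,.01).ravel();L.append(v)
    C=[]
    for i in range(4):
        u,v=L[i-1],L[i]; t=np.linalg.solve(np.array([[u[0],-v[0]],[u[1],-v[1]]]),[v[2]-u[2],v[3]-u[3]])
        C.append([u[2]+t[0]*u[0],u[3]+t[0]*u[1]])
    return np.array(C)
def rep(n,c,C,z):
    W=np.array([onz(c,*p,z) for p in C]); 
    sides=[np.linalg.norm(W[(i+1)%4]-W[i]) for i in range(4)]
    e=[(W[(i+1)%4]-W[i])[:2] for i in range(4)]
    ang=[np.degrees(np.arctan2(v[1],v[0])).round(2) for v in e]
    print(n,"centre",W.mean(0).round(4),"sides",np.round(sides,4),"ang",ang); return W.mean(0)
im=c7["image"].astype(int)
m=(im.min(2)>170); m[250:]=0; m[:,:100]=0; m[:,430:]=0
m=cv2.morphologyEx(m.astype(np.uint8),cv2.MORPH_CLOSE,np.ones((3,3)))
cn=biggest(m);a=quadlines(cn);print(a.tolist()); C=refine(cn,a);print(C.round(1).tolist()); rep("cover",c7,C,.018)
# bar
x0,y0,x1,y1=205,95,345,140
sub=im[y0:y1,x0:x1]; g=(sub.max(2)<150)&(sub.max(2)-sub.min(2)<20)
cn=biggest(g); r=cv2.minAreaRect(cn+np.array([[x0,y0]],np.int32)); print("bar rect",r)
bx=cv2.boxPoints(r); W=np.array([onz(c7,*p,.056) for p in bx]); print("bar c",W.mean(0), [np.linalg.norm(W[i]-W[i-1]).round(4) for i in range(4)],[np.degrees(np.arctan2(*(W[i]-W[i-1])[1::-1])).round(1) for i in range(4)])
# deck
im=c6["image"].astype(int)
print(im[50,100],im[140,120],im[240,250],im[20,200])
m=(im.max(2)>95)&(im.max(2)<190)&(im.max(2)-im.min(2)<18); m[258:]=0; m=cv2.morphologyEx(m.astype(np.uint8),cv2.MORPH_CLOSE,np.ones((5,5)))
cn=biggest(m);a=quadlines(cn);print(a.tolist())
if len(a)==4: C=refine(cn,a);print(C.round(1).tolist()); rep("deck",c6,C,.095)
m=(im.max(2)<45);m[:80]=0;m[230:]=0;m[:,:165]=0;m[:,370:]=0
cn=biggest(m);a=quadlines(cn);print("frame",a.tolist())
if len(a)==4: C=refine(cn,a); rep("frame",c6,C,.101)
for n,(u,v) in dict(l=(155,159),r=(380,159)).items():
    cv2.imwrite(f"pics/p{n}.png",cv2.resize(c6["image"][v-20:v+20,u-25:u+25,::-1],None,fx=12,fy=12,interpolation=0))
```

```text
[[399, 58], [373, 195], [166, 171], [170, 28]]
[[399.29998779296875, 58.0], [373.20001220703125, 194.60000610351562], [166.10000610351562, 170.5], [169.60000610351562, 28.399999618530273]]
cover centre [0.6025 0.1859 0.018 ] sides [0.1292 0.2087 0.1291 0.2089] ang [np.float64(167.06), np.float64(77.08), np.float64(-12.82), np.float64(-102.91)]
bar rect ((276.37249755859375, 118.0454330444336), (104.17940521240234, 19.368701934814453), 6.952957630157471)
bar c [0.60271198 0.18595461 0.056     ] [np.float64(0.0895), np.float64(0.016), np.float64(0.0883), np.float64(0.0162)] [np.float64(77.0), np.float64(-16.0), np.float64(-102.9), np.float64(168.5)]
[122 122 120] [118 119 116] [127 128 125] [66 66 67]
[[455, 39], [430, 257], [148, 257], [107, 237], [77, 40]]
frame [[361, 89], [354, 219], [183, 223], [171, 89]]
frame centre [ 0.6142 -0.2243  0.101 ] sides [0.1018 0.1371 0.1018 0.1372] ang [np.float64(174.05), np.float64(83.92), np.float64(-5.85), np.float64(-96.08)]
```

View pics/pl.png

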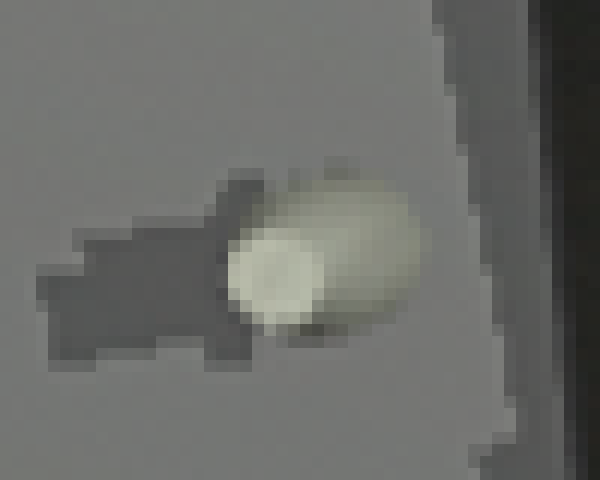

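View pics/pr.png

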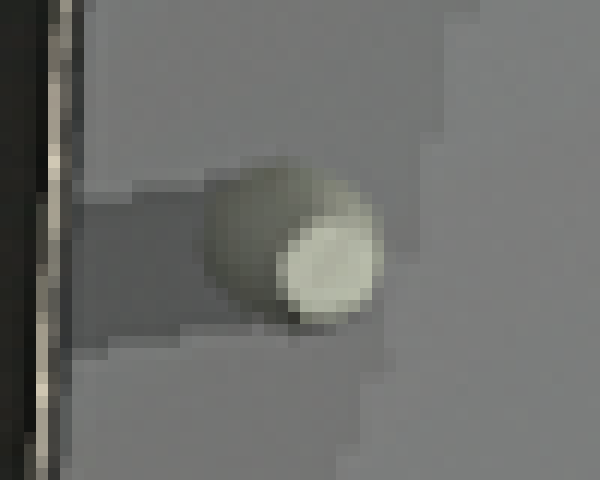

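The pin crops show the tips at full-image pixels (152.5,161.7) and (382.0,161.0).

Run:
```python
from h import *
import pickle
c6,s6=pickle.load(open("w6.pkl","rb"))
a=onz(c6,152.5,161.7,.109);b=onz(c6,382.,161.,.109)
print(a,b,(a+b)/2,np.linalg.norm(a-b),np.degrees(np.arctan2(*(a-b)[1::-1])))
# tool target: z angle 167.1 or -12.9
plan([(.6026,.1859,.2256),(.6026,.1859,.10),(.6026,.1859,.029)])
```

```text
[ 0.62264597 -0.14023846  0.109     ] [ 0.60516832 -0.30921519  0.109     ] [ 0.61390714 -0.22472683  0.109     ] 0.16987820577259202 84.0947630750899
11.9 [0.5399 0.1843 0.2256] zang -96.21 F [-0.4  0.4 -0.5] w 0.0878
(0.6026, 0.1859, 0.2256) [-0.    6.22 -0.84]
(0.6026, 0.1859, 0.1) [12.56  6.22 -0.84]
(0.6026, 0.1859, 0.029) [19.66  6.22 -0.84]
```

```bash
python3 -m handwheel '[0,0.6,-0.1,9.7, 0,1.3,-0.2,19.4, 0,2,-0.3,29, 0,2.7,-0.4,38.7, 0,3.4,-0.5,48.4, 2,4,-0.6,58, 4,4.7,-0.7,67.7, 6,5.4,-0.8,77.4, 8,6,-0.8,87, 10,6.2,-0.8,96.7]' 8.76; python3 -c "
from h import *
plan([(.6026,.1859,.1),(.6026,.1859,.029)]); print(tool()[0]['joints'])"
```

```text
time_s: 13.15
tcp_pos: [0.6028, 0.1854, 0.1249]
eef_rot: [152.1, 90.0, -41.2]
contact_force: [0.2, 0.0, -0.2]
gripper_width: 0.0879
13.15 [0.6028 0.1854 0.1249] zang 166.75 F [ 0.2  0.  -0.2] w 0.0879
(0.6026, 0.1859, 0.1) [ 2.49 -0.05  0.03]
(0.6026, 0.1859, 0.029) [ 9.59 -0.05  0.03]
[ 3.48049088e+01  2.09730216e+01 -1.27896262e+01  4.76331775e-03
 -5.62363651e+01 -4.80578391e+01]
```

```bash
python3 -m handwheel '[2,0,0,0.3, 4,0,0,0.3, 6,0,0,0.3, 7.5,0,0,0.3, 8.5,0,0,0.3, 9.2,0,0,0.3, 9.6,0,0,0.3, 9.6,0,0,0.3, 9.6,0,0,0.3, 9.6,0,0,0.3]' ; python3 -m handwheel '[0,0,0,0, 0,0,0,0, 0,0,0,0, 0,0,0,0, 0,0,0,0, 0,0,0,0, 0,0,0,0, 0,0,0,0, 0,0,0,0, 0,0,0,0]' 0 45; python3 -c "
from h import *
plan([])"
```

```text
time_s: 14.4
tcp_pos: [0.6023, 0.1869, 0.03]
eef_rot: [-136.4, 90.0, 30.5]
contact_force: [-1.0, 1.5, -0.1]
gripper_width: 0.0874
time_s: 15.65
tcp_pos: [0.6023, 0.1868, 0.0296]
eef_rot: [-152.9, 90.0, 14.0]
contact_force: [1.2, -0.2, -0.8]
gripper_width: 0.0159
15.65 [0.6023 0.1868 0.0296] zang 166.89 F [ 1.2 -0.2 -0.8] w 0.0159
```

```bash
python3 -m handwheel '[-0.5,0,0,0, -1.5,0,0,0, -3,0,0,0, -5,0,0,0, -8,0,0,0, -11,0,0,0, -14,0,0,0, -16,0,0,0, -16,0,0,0, -16,0,0,0]'
python3 - <<'E'
from h import *
plan([(.6141,-.2238,.19)])
c=cams.capture("side"); cv2.imwrite("pics/s8.png",c["image"][:,:,::-1])
c=cams.capture("wrist"); cv2.imwrite("pics/w8.png",c["image"][:,:,::-1])
E
```

```text
time_s: 16.9
tcp_pos: [0.6015, 0.1866, 0.189]
eef_rot: [13.2, 89.9, -179.9]
contact_force: [-0.4, -0.5, -3.4]
gripper_width: 0.0155
16.9 [0.6015 0.1866 0.189 ] zang 166.87 F [-0.4 -0.5 -3.4] w 0.0155
(0.6141, -0.2238, 0.19) [ -0.1   39.68 -10.55]
```

View pics/s8.png

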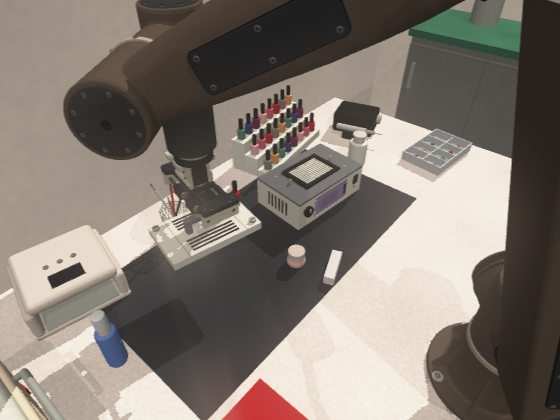

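View pics/w8.png

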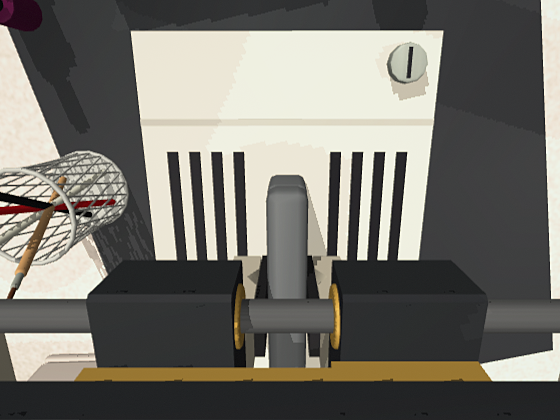

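The cover is held level, with its far edge at row 30 between columns 131 and 443, and the other objects are untouched. I'll check its pose in the hand.

Run:
```python
from h import *
c=cams.capture("wrist"); s,M=tool(); im=c["image"].astype(int)
m=(im.min(2)>150).astype(np.uint8); m[115:]=0; m[:,:100]=0; m[:,480:]=0
m=cv2.morphologyEx(m,cv2.MORPH_CLOSE,np.ones((5,5)))
cn=max(cv2.findContours(m,0,1)[0],key=cv2.contourArea)[:,0]
rows=np.arange(45,110,5); 
zt=s["tcp_pos"][2]+.019-.030
L=[onz(c,np.where(m[r])[0].min()-.5,r,zt) for r in rows]; Rr=[onz(c,np.where(m[r])[0].max()+.5,r,zt) for r in rows]
top=[onz(c,u,np.where(m[:,u])[0].min()-.5,zt) for u in range(150,430,20)]
f2=lambda P:((np.array(P)-s["tcp_pos"])@M*1000).round(1)
print("L",f2(L)[[0,-1]],"R",f2(Rr)[[0,-1]],"far",f2(top)[[0,7,-1]])
```

```text
L [[ 11.  100.3 -63.7]
 [ 11.   76.2 -63.5]] R [[ 11.2 100.4  65.9]
 [ 11.2  76.2  65.7]] far [[ 11.1 105.8 -55.4]
 [ 11.1 105.8   2.5]
 [ 11.2 105.9  52.2]]
```

```bash
python3 -m handwheel '[0,3,-0.8,0, 0,8,-2.1,-1, 0,13.5,-3.6,-2, 0,19,-5,-3, 0,24.5,-6.5,-4, 0,30,-7.9,-5, 0,35,-9.3,-6, 0,38.5,-10.2,-7, 0,39.7,-10.5,-7.2, 0,39.7,-10.5,-7.2]'
python3 - <<'E'
from h import *
plan([(.6136,-.2234,.145)])
c=cams.capture("side"); cv2.imwrite("pics/s9.png",cv2.resize(c["image"][100:270,200:440,::-1],None,fx=3.3,fy=3.3,interpolation=2))
c=cams.capture("wrist"); cv2.imwrite("pics/w9.png",c["image"][:,:,::-1])
E
```

```text
time_s: 18.3
tcp_pos: [0.6139, -0.2242, 0.1886]
eef_rot: [-4.4, 89.9, 169.6]
contact_force: [-0.5, -0.7, -3.6]
gripper_width: 0.0153
18.3 [ 0.6139 -0.2242  0.1886] zang 174.0 F [-0.5 -0.7 -3.6] w 0.0153
(0.6136, -0.2234, 0.145) [ 4.36 -0.08  0.03]
```

View pics/s9.png

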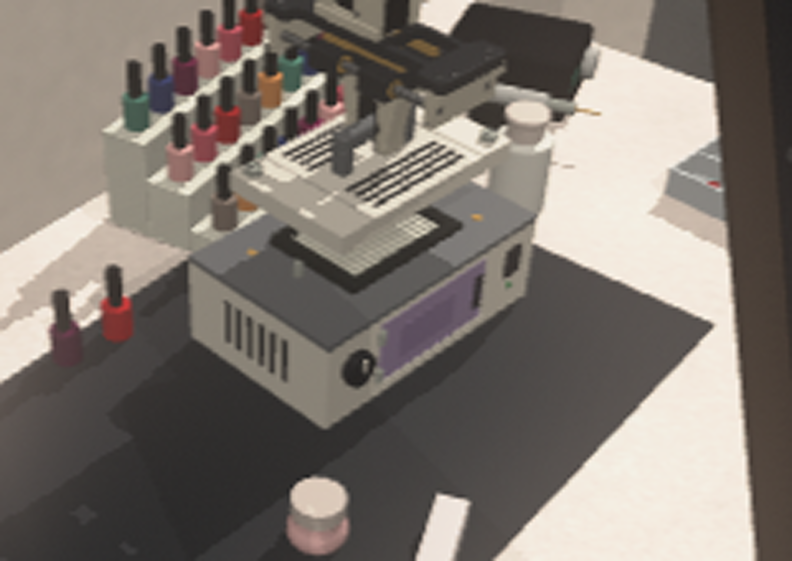

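View pics/w9.png

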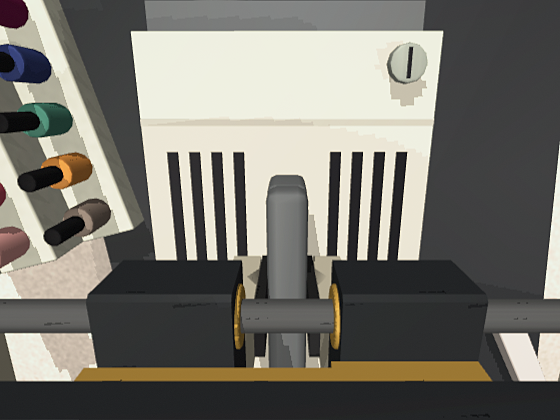

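The cover hovers over the deck, parallel to it, with the door still shut and the left pin visible at about (298,268). I lower to just above the pins.

```bash
python3 -m handwheel '[1,-0.08,0,0, 2,-0.08,0,0, 3,-0.08,0,0, 3.8,-0.08,0,0, 4.3,-0.08,0,0, 4.5,-0.08,0,0, 4.7,-0.08,0,0, 4.8,-0.08,0,0, 4.8,-0.08,0,0, 4.8,-0.08,0,0]'
python3 - <<'E'
from h import *
plan([(.6136,-.2234,.1246)])
c=cams.capture("side"); cv2.imwrite("pics/s10.png",cv2.resize(c["image"][100:270,200:440,::-1],None,fx=3.3,fy=3.3,interpolation=2))
E
```

```text
time_s: 19.65
tcp_pos: [0.6145, -0.2229, 0.1418]
eef_rot: [174.2, 90.0, -11.7]
contact_force: [0.1, 0.5, -3.2]
gripper_width: 0.0156
19.65 [ 0.6145 -0.2229  0.1418] zang 174.09 F [ 0.1  0.5 -3.2] w 0.0156
(0.6136, -0.2234, 0.1246) [1.72 0.05 0.08]
```

View pics/s10.png

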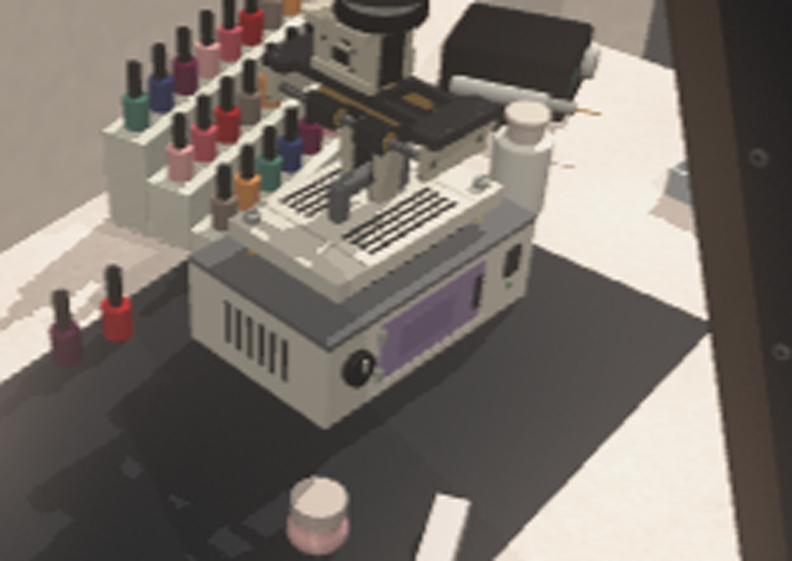

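The cover is about 3 mm above the pin tips. I lower it slowly past them while watching the force.

```bash
python3 -m handwheel '[0,0.05,0.08,0, 0.15,0.05,0.08,0, 0.3,0.05,0.08,0, 0.4,0.05,0.08,0, 0.5,0.05,0.08,0, 0.6,0.05,0.08,0, 0.7,0.05,0.08,0, 0.8,0.05,0.08,0, 0.9,0.05,0.08,0, 0.9,0.05,0.08,0]' ; python3 -c "
from h import *
plan([(.6136,-.2234,.1246)]);print(tool()[0]['moment'])"
```

```text
time_s: 20.95
tcp_pos: [0.6135, -0.2233, 0.1324]
eef_rot: [-2.1, 90.0, 172.0]
contact_force: [0.2, 0.0, -3.0]
gripper_width: 0.0155
20.95 [ 0.6135 -0.2233  0.1324] zang 174.08 F [ 0.2  0.  -3. ] w 0.0155
(0.6136, -0.2234, 0.1246) [ 0.78  0.01 -0.01]
[ 0.08528421 -0.06432584 -0.01366069]
```

The underside is at about 103 mm, 6 mm below the pin tips, with no contact force, so both pins are in their sockets. Next I press against the filter.

```bash
python3 -m handwheel '[0.1,0,0,0, 0.2,0,0,0, 0.3,0,0,0, 0.35,0,0,0, 0.4,0,0,0, 0.45,0,0,0, 0.5,0,0,0, 0.55,0,0,0, 0.6,0,0,0, 0.6,0,0,0]' ; python3 -c "
from h import *
plan([(.6136,-.2234,.1246)]);print(tool()[0]['moment'])"
```

```text
time_s: 22.2
tcp_pos: [0.6136, -0.2233, 0.1268]
eef_rot: [158.5, 90.0, -27.4]
contact_force: [-3.7, 2.5, 6.2]
gripper_width: 0.0156
22.2 [ 0.6136 -0.2233  0.1268] zang 174.09 F [-3.7  2.5  6.2] w 0.0156
(0.6136, -0.2234, 0.1246) [0.22 0.01 0.  ]
[ 0.81519772  1.1905485  -0.02819553]
```

```bash
python3 -m handwheel '[0,-0.03,0.05,0, 0.05,-0.03,0.05,0, 0.1,-0.03,0.05,0, 0.15,-0.03,0.05,0, 0.2,-0.03,0.05,0, 0.22,-0.03,0.05,0, 0.25,-0.03,0.05,0, 0.28,-0.03,0.05,0, 0.3,-0.03,0.05,0, 0.3,-0.03,0.05,0]' ; python3 -c "
from h import *
plan([(.6136,-.2234,.1246)]);print(tool()[0]['moment'])"
```

```text
time_s: 23.45
tcp_pos: [0.6136, -0.2234, 0.1246]
eef_rot: [155.8, 89.9, -30.1]
contact_force: [-4.3, 1.7, 8.9]
gripper_width: 0.0157
23.45 [ 0.6136 -0.2234  0.1246] zang 174.1 F [-4.3  1.7  8.9] w 0.0157
(0.6136, -0.2234, 0.1246) [-0.  0.  0.]
[0.59952449 1.27683087 0.03835152]
```

```bash
python3 -m handwheel '[0.03,0,0.05,0, 0.06,0,0.05,0, 0.09,0,0.05,0, 0.1,0,0.05,0, 0.12,0,0.05,0, 0.14,0,0.05,0, 0.15,0,0.05,0, 0.15,0,0.05,0, 0.15,0,0.05,0, 0.15,0,0.05,0]'
python3 - <<'E'
from h import *
plan([(.6136,-.2234,.1246)]);print(tool()[0]['moment'])
c=cams.capture("side"); cv2.imwrite("pics/s11.png",cv2.resize(c["image"][130:240,240:380,::-1],None,fx=5.5,fy=5.5,interpolation=2))
E
```

```text
time_s: 24.7
tcp_pos: [0.6136, -0.2233, 0.1245]
eef_rot: [162.4, 89.8, -23.5]
contact_force: [-6.0, 3.5, 16.6]
gripper_width: 0.0155
24.7 [ 0.6136 -0.2233  0.1245] zang 174.13 F [-6.   3.5 16.6] w 0.0155
(0.6136, -0.2234, 0.1246) [-0.01  0.01  0.  ]
[ 1.30090234  2.02258556 -0.05210893]
```

View pics/s11.png

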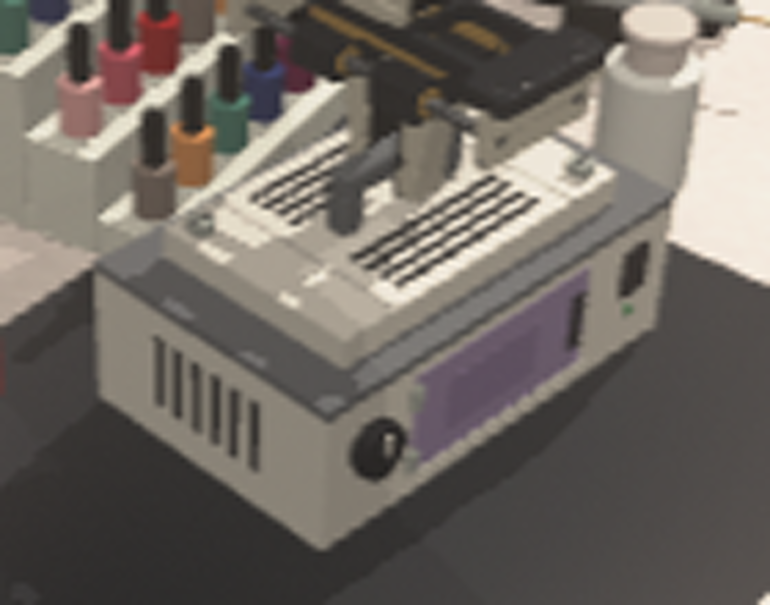

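The cover sits on the deck: z stays at 0.1245 m while the force climbs to about 17 N. I add a little more press for margin, with a firmer grip.

```bash
python3 -m handwheel '[0.03,0,0,0, 0.05,0,0,0, 0.07,0,0,0, 0.09,0,0,0, 0.1,0,0,0, 0.12,0,0,0, 0.12,0,0,0, 0.12,0,0,0, 0.12,0,0,0, 0.12,0,0,0]' - 55
python3 - <<'E'
from h import *
s,M=tool(); plan([]);print(s['moment'],M[:,0])
c=cams.capture("wrist"); cv2.imwrite("pics/w12.png",c["image"][:,:,::-1])
E
```

```text
time_s: 26.0
tcp_pos: [0.6136, -0.2234, 0.1245]
eef_rot: [161.3, 89.8, -24.5]
contact_force: [-8.9, 5.1, 23.4]
gripper_width: 0.0156
26.0 [ 0.6136 -0.2234  0.1245] zang 174.15 F [-8.9  5.1 23.4] w 0.0156
[ 1.99585946  3.01670434 -0.06012608] [ 0.00347161 -0.00158465 -0.99999272]
```

View pics/w12.png

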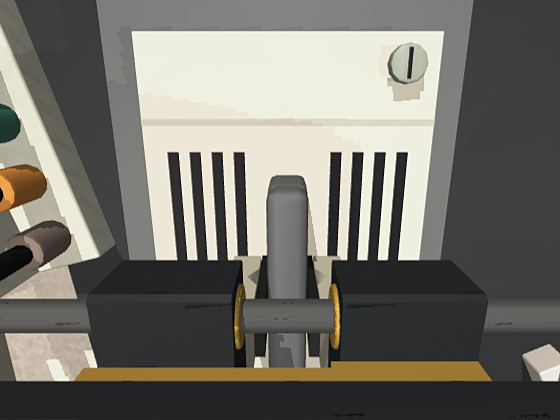

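The wrist view shows the plate (columns 131..443) square in the deck (columns 97..473), lying flat, with the rack and remover clear. The bar's height works out at 143 mm, which is the flush value. Handing in.

```bash
python3 -c "
from plant import workorder
print(workorder.close_job())
from h import *
plan([])"
```

```text
the job is handed in; nothing more can be done
None
the job is handed in; nothing more can be done
```

The job is handed in at about 26 s of the 61 s allowed, and every final check agrees with the cover being flush.

- **Door:** I pushed the lilac door with closed fingers past its catch to a firm stop at about 21 N. It stayed flush after I backed off, and it was still flush in the last side view, taken just before the final press.
- **Cover fit:** I gripped the cover by its handle bar, carried it over and turned it about 7° to line up with the pins. I measured the pins 169.9 mm apart, against the 170 mm given. The cover went over both with no contact force.
- **Pressing:** I pressed the cover down slowly. The height stopped changing while the reading rose from 9 to 23 N, about 26 N on the cover once its weight is added. The springs need about 11 N. The handle bar is at about 143 mm, which is the flush height.
- **Finish:** The arm still holds the cover down with a 55 N grip setting.

**Less certain:**
- **Sideways force:** The sensor also showed about 10 N sideways and a moment of up to 3 N m. Both grew with the press, and the tool leaned only about 0.2°. I put this down to the arm flexing, with slightly more load on the front-left of the cover.
- **Other objects:** The jar, bottles and buffer looked unmoved in the pictures. The brush cup was last seen standing, but it was out of the final views.

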